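# Load the eyepiece tray and lock its carriage

## Task

Slide the empty tray carriage to the left until it meets its loading stop, and while it is there stand every eyepiece on the shelf upright in the tray, leaving the canister, moon filter, cork and collimation cap where they are. Then slide the loaded carriage right up against the catch block at the other end, knock the locking peg there fully down with the mallet (never with the gripper itself, and not before the carriage has arrived), and stand the mallet back on its felt mat, with its head wholly on the mat.

Things in the scene. Friction and masses are not known exactly. Their poses are not given: they have to be found in the camera images.
- eyepiece_a: squat wide-field eyepiece standing upright: steel nose 54 mm across (0-18 mm high), black body 62 mm across (18-62 mm), eyecup to 68 mm; 0.34 kg, bottom-heavy. Origin at the centre of its underside, z up along its axis. May be absent
- eyepiece_c: squat wide-field eyepiece standing upright: steel nose 54 mm across (0-18 mm high), black body 62 mm across (18-62 mm), eyecup to 68 mm; 0.34 kg, bottom-heavy. Origin at the centre of its underside, z up along its axis. May be absent
- eyepiece_b: slim eyepiece standing upright: steel nose 46 mm across (0-22 mm high), black body 48 mm across (22-58 mm), eyecup to 64 mm; 0.24 kg, bottom-heavy. Origin at the centre of its underside, z up along its axis. May be absent
- eyepiece_d: slim eyepiece standing upright: steel nose 46 mm across (0-22 mm high), black body 48 mm across (22-58 mm), eyecup to 64 mm; 0.24 kg, bottom-heavy. Origin at the centre of its underside, z up along its axis. May be absent
- eyepiece_e: slim eyepiece standing upright: steel nose 46 mm across (0-22 mm high), black body 48 mm across (22-58 mm), eyecup to 64 mm; 0.24 kg, bottom-heavy. Origin at the centre of its underside, z up along its axis. May be absent
- carriage (a joint): travel of the tray carriage along its rails, m: 0 = against the loading stop at the robot's left (+y) end, 0.180 = against the catch block, its stop at the right (-y) end. Friction about 3 N, no spring; it stays where it is left. Rails run along the station's own y, which is turned up to 0.1 rad from world y
- tray (a point): centre of the carriage tray's floor (top face), about 40 mm above the table; moves and turns with the carriage. x across the rails (away from the robot), y along the rails to the left, z up. The plywood tray is 96 x 320 mm inside (x, y) with a rim 14 mm above its floor; room for all five eyepieces in one close row along y
- post (a point): point on the axis of the carriage's upright square steel grip post, 15 mm below its top. Post 18 x 18 mm, square with the tray, 85 mm tall above the tray floor's level, on the robot's side of the tray, 85 mm from the tray's centre line. Pinch it from above to slide the carriage
- peg (a joint): travel of the sprung locking peg, m: 0 = up, 0.014 = fully down. A 9 N friction catch and a weak spring (150 N/m): it takes about 11 N to drive and stays down where it is driven
- peg_top (a point): centre of the top face of the peg's round steel head (34 mm across), which stands 30 mm above the catch block when up; the peg moves straight down. Catch block 110 x 64 mm, 78 mm high, beyond the right-hand end of the tray
- mallet: small mallet standing on one face of its head: round rubber head 56 mm across and 60 mm tall, axis vertical; straight flat wooden handle 22 mm wide, 26 mm high, sticking out level along the mallet's -x from 28 to 145 mm from the head's axis, its middle 30 mm above the underside. 0.36 kg. Origin at the centre of the head's underside, z up along the head's axis
- mallet_grip (a point): point on the middle of the mallet's handle, 65 mm from the head's axis and 30 mm above the underside: a good place to grip across the handle
- mat_top (a point): centre of the top of the mallet's square grey felt mat, 120 x 120 x 3 mm, fixed to the shelf; its yaw is the point's
- canister: bystander: aluminium screw-top canister 66 mm across, 105 mm tall, knurled cap. Origin under its centre
- moon_filter: bystander: clear moon filter in a brass ring 60 mm across, 9 mm high, lying flat. Origin under its centre
- cork: bystander: tan cork stopper 56 mm across, 45 mm tall. Origin under its centre
- collimation_cap: bystander: orange plastic collimation cap 52 mm across, 20 mm tall. Origin under its centre
Things that resemble listed ones, but are neither listed nor needed, are in the scene too. Of the things that look like the part that bears mat_top, the middle-sized one is meant. Leave any green or red look-alike of the eyepiece_b alone.

How it is judged:
By the outcome, as a careful person would: the job done as asked, in the order asked, and still so for the second after the job is handed in, with the robot touching nothing.
Of eyepiece_a, eyepiece_b, eyepiece_c, eyepiece_d, eyepiece_e only 3 to 5 are there at a start; the rules pass over those that are not, and their reading is None.
At some moment in a run one of eyepiece_a, eyepiece_b, eyepiece_c, eyepiece_d, eyepiece_e, mallet may be knocked a few centimetres aside while the robot is not near it.
Once in a run the grip may slacken for a moment while it holds something.
It also fails if it takes over 210 s, if anything falls off the work surface, if the arm or the gripper's body presses on something with over 40 N, if the wrist force passes 120 N, or if a joint passes its speed limit or range.

## Robot

A 6-joint arm with a two-finger parallel gripper is mounted at the origin on the work surface. World frame = base frame: x ahead of the robot, y to its left, z up, the work surface at z = 0. Lengths are in mm, angles in rad, forces in N, time in s.
With the tool pointing down it reaches from about 350 to 775 mm from the base axis. Payload 7.3 kg.
Tool frame: the origin (TCP) lies at the very end of the fingers, on their centre line; the grasp point (between the pads) lies 19 mm behind it; z points along the fingers, y is the line along which they close (so a half turn about z gives the same grasp; the last joint's range is limited). The gripper opens to 92 mm and grips with 3 to 60 N. Pads are 19 mm wide; open, the fingers measure 130 mm over their backs; the gripper's body (75 mm by 190 mm) begins 47 mm behind the grasp point.
Start: joints at [-0.146, 0.342, 1.524, -0, 1.275, -0.146], TCP at [525.019, 0.019, 226.741] pointing down, gripper open.
Joint ranges: [-2.53, 2.53], [-0.77, 2.02], [0.04, 2.7], [-1, 4.14], [0.28, 2.66], [-3.11, 3.11]. Speed limits (rad/s): [2.57, 2.57, 3.14, 3.14, 3.14, 3.14].

## Interface

Orientations are given as [roll, pitch, yaw] about the fixed x, y, z axes, in that order (R = Rz(yaw) Ry(pitch) Rx(roll)).
In Python, from plant import get_obs, optics, ticket, finder gives the robot as it stands.
- The arm moves only by the tool send_rows, never from a script. Its arguments are lists of equal length, an entry for each row: "offset": the shift along the tool's x, y, z scaled (see below), a list of three; "delta_rot": the turn, a rotation vector about the tool's x, y, z scaled (see below), a list of three. In form: {"offset": [[dx, dy, dz], ...], "delta_rot": [[rx, ry, rz], ...]}. A call has 1 to 8 rows; each row is the pose to reach, as a shift and turn from the pose commanded when the call began, along the tool's axes at that moment, turning the shorter way round; what a row does not reach only later rows make up. The controller multiplies each number of a shift by 120 mm and each number of a turn by 360 degrees. A row lasts 1/8 s, in which the tool goes at most 62.5 mm and 10.7 degrees, less where a joint would pass 70% of its speed; a pose out of reach is approached as far as the arm can. A call with a number of a shift or a turn outside -1 to 1 is refused whole. A call with a gripper value outside its range is refused whole. "grip" is the opening, from 0 (shut) to 1 (fully open), set as the call begins (left out, the last holds). The fingers move at their own pace and stop on an object; the grip force is fixed at half the most. Time passes only in rows, so rows that repeat a pose let the fingers close. It gives the time, the measured TCP pose, the force, the opening and the grip force at its end, in the units of the state.
- get_obs(): the state, without advancing time (a new reading comes with each control period).
- optics.capture(name): name is "scene" or "side" or "wrist"; returns the picture (400x640x3 uint8, red, green, blue); there is no depth.
- optics.get_calibration(name): a dict with "fx", "fy", "cx", "cy" (pixels), "k1" (the pictures are not rectified: a ray, as slopes to the right and down, at radius r is drawn at 1 + k1 r^2 times it, then the intrinsics apply), "world_from_camera" (4x4, takes a point from camera to world coordinates). Camera axes: x right, y down, z forward; pixel columns grow to the right and rows downward; lengths in mm; the calibration is good to about 2 mm. A picture is of the moment at which its call begins: read the wrist's pose just before it. get_calibration takes no time and is no camera call; for the wrist camera it gives the pose at the moment of the call.
- ticket.close_job(): hands the job in; it is judged then, once.
Trained networks look in the newest picture that a camera, given by its name, has taken for a name from the list of things; names that differ only in an ending like _2 or _b are one class to them, and where a whole thing is asked for, a point or a joint stands for the part that bears it (a point fixed in the world has none). Each returns a list of dicts, best first, with "confidence" (0 to 1); they miss things now and then, are a little off and sometimes report something else, mostly with a low value. They report only what shows in the picture. A call takes as long as a camera call. They do not tell look-alikes from the thing itself.
- finder.boxes_of(target, camera): "box" ([left, top, right, bottom] in pixels, round what is visible of it).
- finder.silhouettes(target, camera): "region" (400x640 bool, what is visible of it) and "box" ([left, top, right, bottom] in pixels, round what is visible of it).
- finder.pinpoint(target, camera): "uv" ([column, row] in pixels: a listed point, or the origin of a listed thing).
The state is a dict: "time": time; "joint_positions": joint angles; "dq": joint speeds; "tau": joint torques, N m; "tool_pos": TCP position; "tcp_rot": TCP orientation; "contact_force": force on the tool from outside, world axes, zero at the start; "moment": the same for the moment, N m; "grip_width": finger opening in mm; "finger_force": force on a finger pad.
Only numpy, scipy, OpenCV 4.12 (cv2) and the standard library are available. Lean on these libraries where they do the work, as an engineer would, in place of code of your own. Each camera call takes 0.05 s, during which the arm holds its last target. There are 200 camera calls.

## Working session

There is one attempt and no reset: what is moved stays moved. The work goes in short steps, Python scripts to look and compute and a tool call to move; the robot and the scene stay as the last step left them, time stands still between calls to the robot, and variables do not carry over. Pictures are saved under pics/ and viewed, at most 14 in all, crops included, and the job is handed in when it is done.

Besides the shell and the picture viewer there is one more tool, called in YAML: its name, and indented under it one key for each argument. send_rows: Moves the arm, as the interface text tells. Its arguments: {"type":"object","properties":{"offset":{"type":"array"},"delta_rot":{"type":"array"},"grip":{"type":"number"}},"required":["offset","delta_rot"]}

```bash
ls; mkdir -p pics; cat > h.py <<'E'
import numpy as np, cv2
from plant import get_obs, optics, ticket, finder
from scipy.spatial.transform import Rotation as R
def shot(n):
    c=optics.get_calibration(n); im=optics.capture(n); return im,c
def save(im,name): cv2.imwrite('pics/'+name,im[:,:,::-1])
def ray(c,uv):
    K=np.array([[c['fx'],0,c['cx']],[0,c['fy'],c['cy']],[0,0,1.]])
    p=cv2.undistortPoints(np.array([[uv]],float),K,np.array([c['k1'],0,0,0.]))[0,0]
    T=np.array(c['world_from_camera']); return T[:3,3],T[:3,:3]@np.array([p[0],p[1],1])
def onz(c,uv,z):
    o,d=ray(c,uv); return o+d*(z-o[2])/d[2]
def proj(c,P):
    T=np.linalg.inv(np.array(c['world_from_camera'])); p=T[:3,:3]@np.asarray(P,float)+T[:3,3]
    x,y=p[0]/p[2],p[1]/p[2]; s=1+c['k1']*(x*x+y*y); return np.array([c['fx']*x*s+c['cx'],c['fy']*y*s+c['cy']])
E
python3 - <<'E'
from h import *
print(get_obs())
for n in ['scene','side','wrist']:
    im,c=shot(n); save(im,n+'0.png'); print(n,c['fx'],c['k1'],np.round(c['world_from_camera'],2).tolist())
E
```

```text
pics
{'time': 0.0, 'joint_positions': array([-1.46011554e-01,  3.42694089e-01,  1.52499848e+00, -1.21571017e-05,
        1.27537539e+00, -1.46017093e-01]), 'dq': array([-8.08233280e-04,  7.43795619e-04,  1.69555707e-03, -2.18211166e-03,
        1.17628598e-03, -6.66333922e-05]), 'tau': array([ 7.61924657e-04, -4.31245601e+01, -2.44219762e+01,  7.17750052e-02,
        5.59406646e-02, -1.04314388e-04]), 'tool_pos': array([5.24607811e+02, 7.01282436e-02, 2.26066283e+02]), 'tcp_rot': array([-3.14013135e+00, -2.03153933e-04,  1.57080527e+00]), 'contact_force': array([ 0.81360338,  0.22018599, -0.16105167]), 'moment': array([ 0.01844213, -0.01875896,  0.01928258]), 'finger_force': 0.0, 'grip_width': 91.79779737709183}
scene 365.37695367670966 -0.07106784126949918 [[-0.8, 0.39, -0.46, 988.9], [0.6, 0.54, -0.59, 687.24], [0.02, -0.75, -0.66, 857.4], [0.0, 0.0, 0.0, 1.0]]
side 426.9154473771731 -0.06159337852257153 [[0.93, -0.29, 0.22, 222.25], [-0.36, -0.72, 0.59, -731.78], [-0.02, -0.63, -0.77, 1033.07], [0.0, 0.0, 0.0, 1.0]]
wrist 289.6644396935986 -0.03989313499389504 [[1.0, 0.0, -0.0, 524.98], [0.0, -0.95, -0.3, 84.23], [-0.0, 0.3, -0.95, 383.38], [0.0, 0.0, 0.0, 1.0]]
```

View pics/scene0.png

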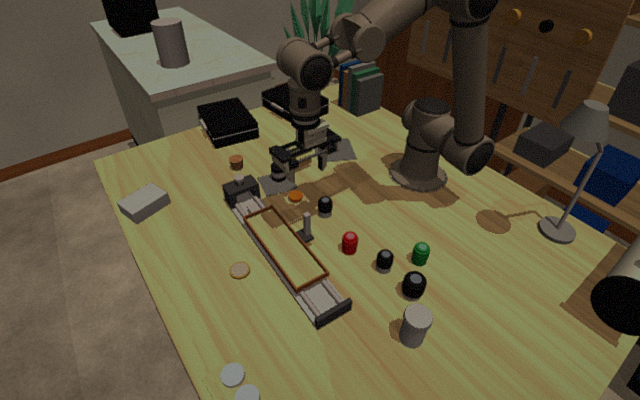

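View pics/side0.png

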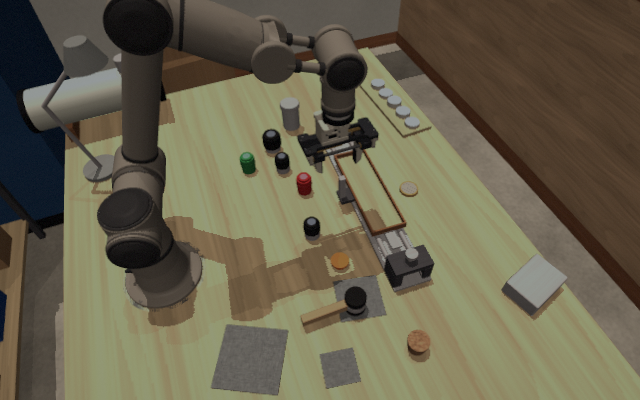

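Side view: black eyepieces are at (272,140) wide, (282,161) slim and (312,227) slim. The look-alikes are green (247,162) and red (304,183). The mallet is at (355,300) on the middle mat (359,298), with other mats at (250,358) large and (340,368) small. The catch block and peg are at (410,262) and the post at (345,190).

```bash
python3 - <<'E'
from h import *
Z={'eyepiece_a':0,'eyepiece_b':0,'mallet':3,'mallet_grip':33,'mat_top':3,'post':110,'tray':40,'peg_top':108,'canister':0,'moon_filter':0,'cork':0,'collimation_cap':0}
for n in ['side','scene']:
    im,c=shot(n)
    for k,z in Z.items():
        for d in finder.pinpoint(k,n):
            if d['confidence']>.25: print(n,k,round(d['confidence'],2),np.round(d['uv'],1),np.round(onz(c,d['uv'],z),0)[:2])
E
```

```text
side eyepiece_a 0.77 [282.5 168.6] [431. 261.]
side eyepiece_a 0.76 [273.7 150.2] [429. 359.]
side eyepiece_a 0.75 [303.7 190.4] [465. 142.]
side eyepiece_a 0.53 [311.8 236.2] [428. -36.]
side eyepiece_a 0.51 [247.7 169.5] [321. 302.]
side eyepiece_b 0.77 [282.5 168.6] [431. 261.]
side eyepiece_b 0.76 [273.7 150.2] [429. 359.]
side eyepiece_b 0.75 [303.7 190.4] [465. 142.]
side eyepiece_b 0.53 [311.8 236.2] [428. -36.]
side eyepiece_b 0.51 [247.7 169.5] [321. 302.]
side mallet 0.75 [354.2 307.3] [ 452. -292.]
side mallet 0.61 [291.1 124.9] [527. 461.]
side mallet_grip 0.67 [332.3 307. ] [ 395. -283.]
side mat_top 0.87 [337.5 366.4] [ 354. -418.]
side mat_top 0.81 [251.  356.2] [ 167. -318.]
side mat_top 0.61 [361.  299.4] [ 478. -278.]
side mat_top 0.4 [355.4 305.6] [ 457. -288.]
side post 0.6 [344.4 177.5] [567.  52.]
side tray 0.86 [366.8 187.8] [640.  45.]
side tray 0.71 [353.3 303.9] [ 446. -298.]
side peg_top 0.66 [407.9 191.1] [716. -64.]
side canister 0.77 [290.3 122.5] [530. 478.]
side moon_filter 0.64 [405.9 191.5] [767.  15.]
side cork 0.66 [414.7 350. ] [ 545. -451.]
side 
[... 519 characters left out ...]
67. -333.]
scene mallet 0.74 [277.1 176.8] [ 453. -297.]
scene mallet_grip 0.7 [294.5 164.6] [ 378. -289.]
scene mat_top 0.79 [332.2 147.9] [ 158. -333.]
scene mat_top 0.71 [277.2 180.8] [ 466. -276.]
scene mat_top 0.33 [238.8 167.2] [ 543. -439.]
scene post 0.72 [239.9 167.3] [ 596. -295.]
scene post 0.67 [308.8 216.3] [545.  44.]
scene tray 0.63 [281.2 247.8] [647.  46.]
scene tray 0.33 [306.4 217. ] [511. -18.]
scene peg_top 0.51 [238.8 175.9] [ 621. -256.]
scene canister 0.9 [413.4 335.9] [519. 465.]
scene moon_filter 0.83 [240.8 273.7] [778.  31.]
scene cork 0.67 [239.7 169.4] [ 546. -428.]
scene cork 0.4 [293.7 162.8] [ 349. -341.]
scene collimation_cap 0.51 [295.9 200.3] [ 469. -144.]
```

```bash
python3 - <<'E'
from h import *
im=cv2.imread('pics/side0.png')[110:310,230:440]
cv2.imwrite('pics/side0c.png',cv2.resize(im,None,fx=3,fy=2.99,interpolation=cv2.INTER_CUBIC)[:598])
E
```

```text
(no output)
```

View pics/side0c.png

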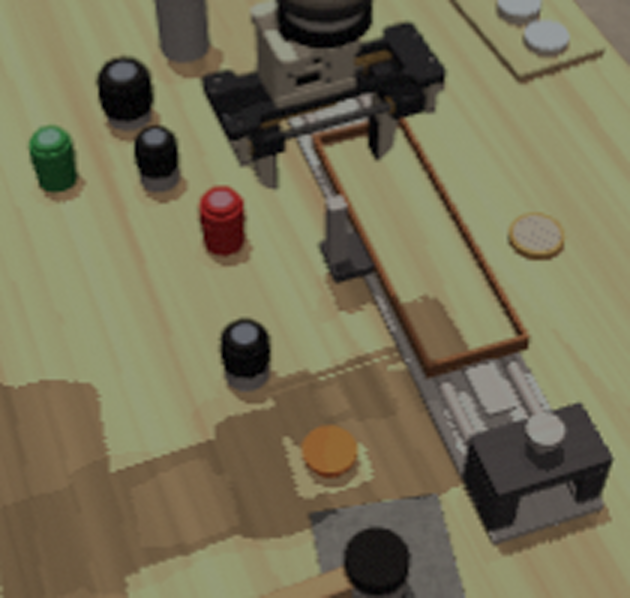

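Crop: three wanted eyepieces (one wide, two slim black), with green and red look-alikes beside them. The mallet stands on the middle-sized mat. The tray has about 90 mm left to travel to either end.

```bash
python3 - <<'E'
from h import *
im,c=shot('side')
for uv in [(336,157),(363,151),(405,222),(373,232)]: print(np.round(onz(c,uv,54),0))
im,c=shot('wrist'); save(im,'w1.png')
Z={'eyepiece_b':0,'collimation_cap':0,'post':110,'tray':40}
for k,z in Z.items():
    for d in finder.pinpoint(k,'wrist'):
        if d['confidence']>.25: print(k,round(d['confidence'],2),np.round(d['uv'],1),np.round(onz(c,d['uv'],z),0)[:2])
E
```

```text
[598. 193.  54.]
[691. 186.  54.]
[ 681. -126.   54.]
[ 582. -123.   54.]
eyepiece_b 0.82 [276.2  62.2] [472. 145.]
collimation_cap 0.56 [282.8 276.1] [ 469. -150.]
tray 0.85 [419.4 151.6] [643.  42.]
```

View pics/w1.png

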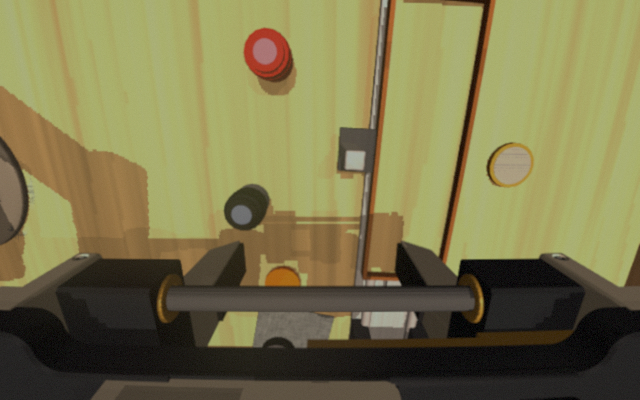

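Wrist view: post top at (355,159); tray left rim from (393,5) to (366,275), right rim from (490,8) to (449,250); eyepiece at (246,207), red at (267,54).

```bash
python3 - <<'E'
from h import *
c=optics.get_calibration('wrist')
for uv,z in [((393,5),54),((366,275),54),((490,8),54),((449,250),54),((355,159),125),((240,214),64),((266,51),64)]: print(uv,np.round(onz(c,uv,z),1))
s=optics.get_calibration('side')
for uv,z in [((230+340/3,110+205/3),125),((230+545/3,110+430/3),108)]: print(np.round(onz(s,uv,z),1))
E
```

```text
(393, 5) [597.7 189.4  54. ]
(366, 275) [ 584.9 -115.1   54. ]
(490, 8) [696.6 189.   54. ]
(449, 250) [688.8 -79.5  54. ]
(355, 159) [556.3  45.7 125. ]
(240, 214) [431.2 -27.9  64. ]
(266, 51) [470.9 145.   64. ]
[557.2  37.1 125. ]
[ 624.9 -254.3  108. ]
```

send_rows:
  offset:
    - [0.17,0.13,0.3]
    - [0.35,0.26,0.4]
    - [0.35,0.26,0.6]
    - [0.35,0.26,0.8]
    - [0.35,0.26,1.0]
    - [0.35,0.26,1.0]
  delta_rot:
    - [0,0,0.006]
    - [0,0,0.006]
    - [0,0,0.006]
    - [0,0,0.006]
    - [0,0,0.006]
    - [0,0,0.006]
  grip: 1

```text
time: 2.5
tool_pos: [555.0, 42.1, 105.2]
tcp_rot: [-3.138, -0.0, 1.533]
contact_force: [-1.0, -0.1, 0.3]
grip_width: 92.0
finger_force: 0.0
```

send_rows:
  offset:
    - [0,0,0.1]
    - [0,0,0.12]
    - [0,0,0.12]
    - [0,0,0.12]
  delta_rot:
    - [0,0,0]
    - [0,0,0]
    - [0,0,0]
    - [0,0,0]

```text
time: 3.0
tool_pos: [556.5, 42.0, 92.8]
tcp_rot: [3.141, 0.0, 1.533]
contact_force: [-0.2, -0.2, 0.0]
grip_width: 91.7
finger_force: 0.0
```

send_rows:
  offset:
    - [0,0,0]
    - [0,0,0]
    - [0,0,0]
    - [0,0,0]
    - [0,0,0]
    - [0,0,0]
    - [0,0,0]
    - [0,0,0]
  delta_rot:
    - [0,0,0]
    - [0,0,0]
    - [0,0,0]
    - [0,0,0]
    - [0,0,0]
    - [0,0,0]
    - [0,0,0]
    - [0,0,0]
  grip: 0.0

```text
time: 4.0
tool_pos: [556.1, 42.0, 92.3]
tcp_rot: [-3.141, 0.0, 1.533]
contact_force: [-0.4, 0.3, -0.8]
grip_width: 17.8
finger_force: 30.0
```

send_rows:
  offset:
    - [0.08,0,0]
    - [0.16,0,0]
    - [0.24,0,0]
    - [0.32,0,0]
    - [0.4,0,0]
    - [0.48,0,0]
    - [0.54,0,0]
    - [0.54,0,0]
  delta_rot:
    - [0,0,0]
    - [0,0,0]
    - [0,0,0]
    - [0,0,0]
    - [0,0,0]
    - [0,0,0]
    - [0,0,0]
    - [0,0,0]

```text
time: 5.0
tool_pos: [559.4, 108.4, 92.4]
tcp_rot: [3.14, -0.002, 1.534]
contact_force: [4.5, 2.8, -4.1]
grip_width: 18.1
finger_force: 30.0
```

send_rows:
  offset:
    - [0.02,0,0]
    - [0.04,0,0]
    - [0.06,0,0]
    - [0.08,0,0]
    - [0.1,0,0]
    - [0.12,0,0]
    - [0.12,0,0]
  delta_rot:
    - [0,0,0]
    - [0,0,0]
    - [0,0,0]
    - [0,0,0]
    - [0,0,0]
    - [0,0,0]
    - [0,0,0]

```text
time: 5.88
tool_pos: [560.0, 121.4, 92.3]
tcp_rot: [3.14, -0.0, 1.533]
contact_force: [5.5, -2.0, -3.6]
grip_width: 18.1
finger_force: 30.0
```

send_rows:
  offset:
    - [0.02,0,0]
    - [0.04,0,0]
    - [0.04,0,0]
    - [0.06,0,0]
    - [0.06,0,0]
  delta_rot:
    - [0,0,0]
    - [0,0,0]
    - [0,0,0]
    - [0,0,0]
    - [0,0,0]

```text
time: 6.5
tool_pos: [560.3, 128.6, 92.4]
tcp_rot: [3.14, -0.0, 1.533]
contact_force: [6.3, -1.3, -4.3]
grip_width: 17.7
finger_force: 30.0
```

send_rows:
  offset:
    - [0.02,0,0]
    - [0.04,0,0]
    - [0.04,0,0]
  delta_rot:
    - [0,0,0]
    - [0,0,0]
    - [0,0,0]

```text
time: 6.88
tool_pos: [560.4, 129.9, 92.4]
tcp_rot: [3.141, 0.005, 1.533]
contact_force: [3.9, -17.5, -1.9]
grip_width: 17.7
finger_force: 30.0
```

```bash
cat >> h.py <<'E'
from scipy.optimize import minimize
def go(x,y,z,yaw=None):
    o=get_obs(); Rm=R.from_euler('xyz',o['tcp_rot'])
    d=Rm.inv().apply(np.array([x,y,z])-o['tool_pos'])
    s='off %s'%np.round(d/120,3)
    if yaw is not None: s+=' rot %s'%np.round((Rm.inv()*R.from_euler('xyz',[np.pi,0,yaw])).as_rotvec()/(2*np.pi),4)
    print(s)
WIDE=[(0,27),(18,27),(18,31),(62,31),(68,24)]; SLIM=[(0,23),(22,23),(22,24),(58,24),(64,19)]
def model_mask(c,xy,prof,z0):
    a=np.linspace(0,2*np.pi,24)
    P=[proj(c,(xy[0]+r*np.cos(t),xy[1]+r*np.sin(t),z0+h)) for h,r in prof for t in a]
    h=cv2.convexHull(np.float32(P)); m=np.zeros((400,640),np.uint8); cv2.fillConvexPoly(m,np.int32(np.round(h*16)),1,shift=4); return m>0
def fit(c,reg,xy,prof,z0=0):
    f=lambda q:1-(model_mask(c,q,prof,z0)&reg).sum()/(model_mask(c,q,prof,z0)|reg).sum()
    r=minimize(f,xy,method='Nelder-Mead',options=dict(initial_simplex=np.array([xy,[xy[0]+8,xy[1]],[xy[0],xy[1]+8]]),xatol=.2))
    return r.x,1-r.fun
def eyes(cam,z0=0,conf=.3):
    im,c=shot(cam)
    for d in finder.silhouettes('eyepiece_b',cam):
        if d['confidence']<conf or d['region'].sum()<30: continue
        b=d['box']; xy=onz(c,((b[0]+b[2])/2,(b[1]+b[3])/2),z0+32)[:2]
        res={n:fit(c,d['region'],xy,p,z0) for n,p in (('wide',WIDE),('slim',SLIM))}
        px=im[d['region']].mean(0)
        print(cam,round(d['confidence'],2),np.round(b),'rgb',np.round(px),{n:(np.round(v[0],1).tolist(),round(v[1],2)) for n,v in res.items()})
    return im,c
E
python3 - <<'E'
from h import *
eyes('side');eyes('scene')
E
```

```text
side 0.8 [297. 174. 312. 193.] rgb [94. 33. 32.] {'wide': ([472.7, 142.1], np.float64(0.6)), 'slim': ([467.9, 145.0], np.float64(0.85))}
side 0.78 [304. 214. 322. 243.] rgb [36. 34. 32.] {'wide': ([426.9, -25.6], np.float64(0.64)), 'slim': ([430.6, -27.8], np.float64(0.92))}
side 0.65 [262. 131. 282. 156.] rgb [35. 34. 32.] {'wide': ([430.1, 371.2], np.float64(0.91)), 'slim': ([431.4, 377.5], np.float64(0.8))}
side 0.52 [240. 150. 262. 174.] rgb [43. 75. 45.] {'wide': ([327.7, 298.5], np.float64(0.66)), 'slim': ([326.9, 300.4], np.float64(0.92))}
side 0.51 [275. 154. 288. 172.] rgb [37. 36. 34.] {'wide': ([434.0, 265.5], np.float64(0.59)), 'slim': ([434.4, 259.1], np.float64(0.82))}
side 0.4 [335. 274. 388. 324.] rgb [94. 91. 84.] {'wide': ([496.8, -308.8], np.float64(0.36)), 'slim': ([495.8, -311.8], np.float64(0.32))}
scene 0.86 [343. 234. 356. 258.] rgb [97. 26. 22.] {'wide': ([478.0, 150.3], np.float64(0.56)), 'slim': ([465.5, 144.8], np.float64(0.81))}
scene 0.73 [400. 272. 425. 303.] rgb [34. 32. 28.] {'wide': ([426.1, 371.4], np.float64(0.95)), 'slim': ([428.0, 370.6], np.float64(0.75))}
scene 0.71 [377. 247. 396. 274.] rgb [41. 38. 32.] {'wide': ([424.9, 254.7], np.float64(0.67)), 'slim': ([428.8, 260.0], np.float64(0.92))}
```

send_rows:
  offset:
    - [0,0,0]
    - [0,0,0]
    - [0,0,0]
  delta_rot:
    - [0,0,0]
    - [0,0,0]
    - [0,0,0]
  grip: 1

```text
time: 7.45
tool_pos: [559.3, 133.8, 92.3]
tcp_rot: [-3.141, -0.0, 1.534]
contact_force: [0.2, -0.8, -0.5]
grip_width: 43.3
finger_force: 0.0
```

send_rows:
  offset:
    - [0,0,-0.4]
    - [0,0,-0.9]
    - [-0.4,-0.2,-1.0]
    - [-0.9,-0.5,-1]
    - [-1,-0.75,-1]
    - [-1,-0.75,-1]
  delta_rot:
    - [0,0,0]
    - [0,0,0]
    - [0,0,0]
    - [0,0,0]
    - [0,0,0]
    - [0,0,0]

```text
time: 8.2
tool_pos: [463.4, 16.1, 212.7]
tcp_rot: [-3.141, -0.0, 1.531]
contact_force: [0.3, 0.9, -0.3]
grip_width: 91.7
finger_force: 0.0
```

```bash
python3 - <<'E'
from h import *
eyes('wrist'); go(430.5,-28,150); go(430.5,-28,26)
E
```

```text
wrist 0.83 [300.  43. 345.  94.] rgb [165.  74.  60.] {'wide': ([468.9, 136.0], np.float64(0.58)), 'slim': ([469.9, 143.8], np.float64(0.93))}
wrist 0.59 [277. 199. 317. 250.] rgb [68. 64. 50.] {'wide': ([437.1, -32.4], np.float64(0.59)), 'slim': ([432.2, -28.6], np.float64(0.9))}
off [-0.386 -0.28   0.523]
off [-0.386 -0.282  1.556]
```

send_rows:
  offset:
    - [-0.2,-0.14,0.2]
    - [-0.386,-0.275,0.4]
    - [-0.386,-0.275,0.6]
    - [-0.386,-0.275,0.8]
    - [-0.386,-0.275,1.0]
    - [-0.386,-0.275,1.0]
    - [-0.386,-0.275,1.0]
  delta_rot:
    - [0,0,0]
    - [0,0,0]
    - [0,0,0]
    - [0,0,0]
    - [0,0,0]
    - [0,0,0]
    - [0,0,0]

```text
time: 9.18
tool_pos: [431.5, -28.1, 92.9]
tcp_rot: [3.141, 0.0, 1.534]
contact_force: [0.5, 0.0, -1.0]
grip_width: 91.7
finger_force: 0.0
```

send_rows:
  offset:
    - [0,0,0.2]
    - [0,0,0.4]
    - [0,0,0.56]
    - [0,0,0.56]
    - [0,0,0.56]
  delta_rot:
    - [0,0,0]
    - [0,0,0]
    - [0,0,0]
    - [0,0,0]
    - [0,0,0]

```text
time: 9.8
tool_pos: [431.5, -28.5, 26.2]
tcp_rot: [3.14, 0.0, 1.533]
contact_force: [0.0, 0.2, -0.3]
grip_width: 92.1
finger_force: 0.0
```

send_rows:
  offset:
    - [0,0,0]
    - [0,0,0]
    - [0,0,0]
    - [0,0,0]
    - [0,0,0]
    - [0,0,0]
  delta_rot:
    - [0,0,0]
    - [0,0,0]
    - [0,0,0]
    - [0,0,0]
    - [0,0,0]
    - [0,0,0]
  grip: 0.0

```text
time: 10.55
tool_pos: [430.7, -28.5, 25.2]
tcp_rot: [3.141, 0.0, 1.533]
contact_force: [0.7, -0.4, 0.9]
grip_width: 47.7
finger_force: 30.0
```

send_rows:
  offset:
    - [0,0,-0.3]
    - [0,0,-0.6]
    - [0,0.1,-0.9]
    - [0.1,0.4,-1.0]
    - [0.2,0.7,-1.0]
    - [0.27,0.95,-1.0]
    - [0.27,0.95,-1.0]
  delta_rot:
    - [0,0,0]
    - [0,0,0]
    - [0,0,0]
    - [0,0,0]
    - [0,0,0]
    - [0,0,0]
    - [0,0,0]

```text
time: 11.42
tool_pos: [546.6, 0.1, 144.3]
tcp_rot: [-3.141, -0.0, 1.534]
contact_force: [-0.2, 0.1, -3.3]
grip_width: 47.2
finger_force: 30.0
```

send_rows:
  offset:
    - [0,0.3,0]
    - [0,0.6,0]
    - [0,0.78,0]
    - [0,0.78,0.2]
    - [0,0.78,0.4]
    - [0,0.78,0.4]
  delta_rot:
    - [0,0,0]
    - [0,0,0]
    - [0,0,0]
    - [0,0,0]
    - [0,0,0]
    - [0,0,0]

```text
time: 12.18
tool_pos: [636.6, -3.9, 94.6]
tcp_rot: [-3.135, -0.0, 1.533]
contact_force: [0.9, 0.4, -2.7]
grip_width: 48.0
finger_force: 3.0
```

```bash
python3 - <<'E'
from h import *
im,c=shot('wrist');save(im,'w2.png');o=get_obs();print(o['tool_pos'],o['grip_width'])
E
```

```text
[637.85612286  -3.98935258  96.36167399] 48.13870018543473
```

View pics/w2.png

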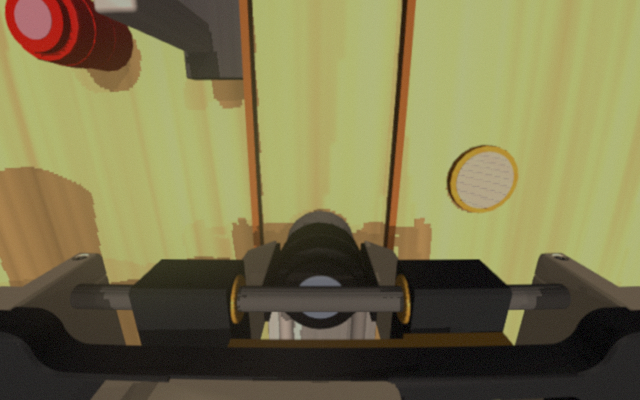

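Wrist view: the eyepiece at (322,270) is held between the tray rims (255 and 395), near the tray's right end, with a weak grip. I'll check that and shift it inward.

send_rows:
  offset:
    - [0,0,0]
    - [0.03,0.01,0]
    - [0.06,0.02,0]
    - [0.1,0.02,0]
    - [0.12,0.02,0]
    - [0.12,0.02,0]
  delta_rot:
    - [0,0,0]
    - [0,0,0]
    - [0,0,0]
    - [0,0,0]
    - [0,0,0]
    - [0,0,0]
  grip: 0

```text
time: 12.98
tool_pos: [642.0, 10.8, 97.1]
tcp_rot: [-3.141, 0.0, 1.534]
contact_force: [-0.1, -0.6, -2.7]
grip_width: 47.5
finger_force: 30.0
```

```bash
python3 - <<'E'
from h import *
im,c=shot('side');o=get_obs();print(o['tool_pos'],o['grip_width'],o['finger_force'])
im2,_=shot('scene');save(np.vstack([cv2.resize(im[80:280,280:480],None,fx=1.5,fy=1.5),cv2.resize(im2[120:320,190:390],None,fx=1.5,fy=1.5)]),'s2.png')
E
```

```text
[642.05229102  10.57270517  97.10474829] 47.43561428533765 29.99875634908676
```

View pics/s2.png

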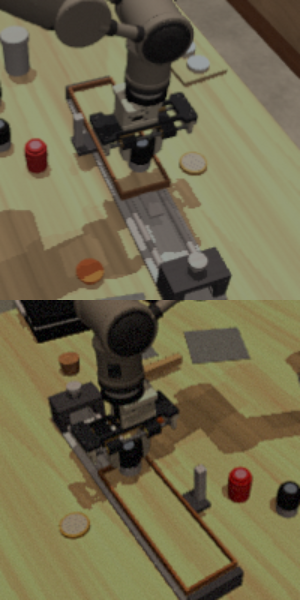

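Both views show the eyepiece still upright in the grip above the tray's right end. I'll lower it while watching the force.

send_rows:
  offset:
    - [0,0,0.05]
    - [0,0,0.1]
    - [0,0,0.15]
    - [0,0,0.15]
  delta_rot:
    - [0,0,0]
    - [0,0,0]
    - [0,0,0]
    - [0,0,0]

```text
time: 13.58
tool_pos: [641.6, 10.4, 78.2]
tcp_rot: [-3.14, -0.0, 1.533]
contact_force: [-0.2, -0.1, -1.6]
grip_width: 47.5
finger_force: 30.0
```

send_rows:
  offset:
    - [0,0,0.03]
    - [0,0,0.06]
    - [0,0,0.06]
  delta_rot:
    - [0,0,0]
    - [0,0,0]
    - [0,0,0]

```text
time: 13.95
tool_pos: [641.9, 10.5, 71.6]
tcp_rot: [-3.141, -0.0, 1.533]
contact_force: [-0.6, 0.3, -2.4]
grip_width: 47.4
finger_force: 30.0
```

send_rows:
  offset:
    - [0,0,0.015]
    - [0,0,0.03]
    - [0,0,0.03]
  delta_rot:
    - [0,0,0]
    - [0,0,0]
    - [0,0,0]

```text
time: 14.32
tool_pos: [642.0, 10.5, 68.2]
tcp_rot: [-3.141, -0.0, 1.533]
contact_force: [-0.5, -0.8, -1.8]
grip_width: 47.9
finger_force: 30.0
```

send_rows:
  offset:
    - [0,0,0.015]
    - [0,0,0.025]
    - [0,0,0.025]
  delta_rot:
    - [0,0,0]
    - [0,0,0]
    - [0,0,0]

```text
time: 14.7
tool_pos: [642.1, 10.4, 65.3]
tcp_rot: [3.141, -0.0, 1.533]
contact_force: [-0.2, -0.1, -1.7]
grip_width: 47.6
finger_force: 30.0
```

send_rows:
  offset:
    - [0,0,0.01]
    - [0,0,0.015]
    - [0,0,0.015]
  delta_rot:
    - [0,0,0]
    - [0,0,0]
    - [0,0,0]

```text
time: 15.08
tool_pos: [642.2, 10.4, 65.3]
tcp_rot: [3.141, 0.0, 1.533]
contact_force: [-3.9, -0.2, 8.9]
grip_width: 48.0
finger_force: 30.0
```

send_rows:
  offset:
    - [0,0,-0.01]
    - [0,0,-0.01]
    - [0,0,-0.01]
    - [0,0,-0.01]
    - [0,0,-0.2]
    - [0,0,-0.5]
    - [0,0,-0.9]
    - [0,0,-1]
  delta_rot:
    - [0,0,0]
    - [0,0,0]
    - [0,0,0]
    - [0,0,0]
    - [0,0,0]
    - [0,0,0]
    - [0,0,0]
    - [0,0,0]
  grip: 1

```text
time: 16.08
tool_pos: [643.7, 10.3, 187.3]
tcp_rot: [3.135, 0.0, 1.533]
contact_force: [0.4, 0.9, -1.4]
grip_width: 91.6
finger_force: 0.0
```

send_rows:
  offset:
    - [0.4,-0.3,-0.1]
    - [0.8,-0.7,-0.2]
    - [1,-1,-0.3]
    - [1,-1,-0.3]
    - [1,-1,-0.3]
  delta_rot:
    - [0,0,0]
    - [0,0,0]
    - [0,0,0]
    - [0,0,0]
    - [0,0,0]

```text
time: 16.7
tool_pos: [527.0, 134.6, 219.0]
tcp_rot: [-3.142, 0.0, 1.533]
contact_force: [0.6, 0.3, -0.6]
grip_width: 92.2
finger_force: 0.0
```

send_rows:
  offset:
    - [0.2,-0.3,0]
    - [0.5,-0.6,0]
    - [0.5,-0.7,0]
    - [0.5,-0.7,0]
  delta_rot:
    - [0,0,0]
    - [0,0,0]
    - [0,0,0]
    - [0,0,0]

```text
time: 17.2
tool_pos: [445.5, 197.3, 219.1]
tcp_rot: [-3.141, 0.001, 1.533]
contact_force: [0.6, -0.1, -0.3]
grip_width: 91.9
finger_force: 0.0
```

```bash
python3 - <<'E'
from h import *
eyes('wrist');eyes('side'); eyes('scene')
eyes('side',40)
go(431,259.5,105)
E
```

```text
wrist 0.96 [268.   0. 329.  65.] rgb [67. 65. 56.] {'wide': ([430.5, 371.6], np.float64(0.97)), 'slim': ([428.9, 366.6], np.float64(0.77))}
wrist 0.94 [320. 201. 360. 250.] rgb [124.  57.  43.] {'wide': ([469.0, 144.0], np.float64(0.62)), 'slim': ([468.2, 146.5], np.float64(0.94))}
wrist 0.8 [179.  72. 237. 122.] rgb [ 74. 122.  66.] {'wide': ([334.9, 298.0], np.float64(0.61)), 'slim': ([328.2, 303.0], np.float64(0.91))}
wrist 0.75 [274. 134. 315. 183.] rgb [76. 75. 59.] {'wide': ([423.9, 230.1], np.float64(0.57)), 'slim': ([415.9, 232.1], np.float64(0.93))}
side 0.85 [272. 158. 290. 179.] rgb [41. 40. 36.] {'wide': ([417.2, 232.8], np.float64(0.66)), 'slim': ([415.1, 234.0], np.float64(0.91))}
side 0.67 [362. 176. 381. 205.] rgb [45. 43. 39.] {'wide': ([653.9, 36.9], np.float64(0.76)), 'slim': ([655.8, 39.0], np.float64(0.94))}
side 0.66 [241. 153. 258. 175.] rgb [41. 71. 43.] {'wide': ([321.1, 303.0], np.float64(0.63)), 'slim': ([327.2, 301.3], np.float64(0.88))}
side 0.64 [260. 130. 282. 155.] rgb [34. 32. 29.] {'wide': ([429.7, 370.4], np.float64(0.89)), 'slim': ([430.7, 368.5], 
[... 1013 characters left out ...]
2. 280. 153.] rgb [25. 23. 22.] {'wide': ([424.3, 333.5], np.float64(0.65)), 'slim': ([423.4, 328.6], np.float64(0.8))}
side 0.74 [366. 176. 380. 202.] rgb [37. 36. 34.] {'wide': ([641.8, 13.7], np.float64(0.61)), 'slim': ([640.9, 10.8], np.float64(0.86))}
side 0.69 [240. 153. 257. 174.] rgb [36. 69. 41.] {'wide': ([324.3, 254.6], np.float64(0.54)), 'slim': ([322.4, 262.4], np.float64(0.76))}
side 0.64 [295. 173. 311. 193.] rgb [81. 29. 28.] {'wide': ([457.7, 116.6], np.float64(0.55)), 'slim': ([455.0, 113.1], np.float64(0.78))}
side 0.53 [273. 160. 290. 181.] rgb [39. 38. 35.] {'wide': ([404.0, 193.7], np.float64(0.58)), 'slim': ([407.3, 191.6], np.float64(0.81))}
off [ 0.511 -0.14   0.953]
```

The slim eyepiece was knocked to (415,233). The first one stands in the tray at (641,11), as intended.

send_rows:
  offset:
    - [0.283,-0.27,0.2]
    - [0.283,-0.27,0.5]
    - [0.283,-0.27,0.8]
    - [0.283,-0.27,1.0]
    - [0.283,-0.27,1.0]
  delta_rot:
    - [0,0,0]
    - [0,0,0]
    - [0,0,0]
    - [0,0,0]
    - [0,0,0]

```text
time: 18.23
tool_pos: [413.0, 232.7, 98.2]
tcp_rot: [-3.138, 0.001, 1.533]
contact_force: [-0.6, -0.3, -0.2]
grip_width: 91.5
finger_force: 0.0
```

send_rows:
  offset:
    - [0,0,0.25]
    - [0,0,0.5]
    - [0,0,0.615]
    - [0,0,0.615]
    - [0,0,0.615]
  delta_rot:
    - [0,0,0]
    - [0,0,0]
    - [0,0,0]
    - [0,0,0]
    - [0,0,0]

```text
time: 18.85
tool_pos: [414.8, 233.5, 26.8]
tcp_rot: [3.14, -0.001, 1.533]
contact_force: [0.0, 0.2, 0.6]
grip_width: 91.6
finger_force: 0.0
```

send_rows:
  offset:
    - [0,0,0]
    - [0,0,0]
    - [0,0,0]
    - [0,0,0]
    - [0,0,0]
    - [0,0,0]
  delta_rot:
    - [0,0,0]
    - [0,0,0]
    - [0,0,0]
    - [0,0,0]
    - [0,0,0]
    - [0,0,0]
  grip: 0.0

```text
time: 19.6
tool_pos: [414.3, 233.2, 25.8]
tcp_rot: [3.141, -0.0, 1.533]
contact_force: [1.5, 0.3, 1.0]
grip_width: 47.3
finger_force: 30.0
```

send_rows:
  offset:
    - [0,0,-0.3]
    - [0,0,-0.6]
    - [0,0,-1.0]
    - [-0.3,0.5,-1]
    - [-0.62,0.98,-1]
    - [-0.62,0.98,-1]
  delta_rot:
    - [0,0,0]
    - [0,0,0]
    - [0,0,0]
    - [0,0,0]
    - [0,0,0]
    - [0,0,0]

```text
time: 20.35
tool_pos: [530.7, 152.0, 145.1]
tcp_rot: [3.141, 0.001, 1.53]
contact_force: [-1.0, 0.7, -3.0]
grip_width: 47.9
finger_force: 30.0
```

send_rows:
  offset:
    - [0,0,-0.3]
    - [-0.3,0.3,-0.3]
    - [-0.616,0.6,-0.3]
    - [-0.616,0.985,-0.3]
    - [-0.616,0.985,0.1]
    - [-0.616,0.985,0.4]
    - [-0.616,0.985,0.55]
    - [-0.616,0.985,0.55]
  delta_rot:
    - [0,0,0]
    - [0,0,0]
    - [0,0,0]
    - [0,0,0]
    - [0,0,0]
    - [0,0,0]
    - [0,0,0]
    - [0,0,0]

```text
time: 21.35
tool_pos: [642.9, 76.4, 78.5]
tcp_rot: [-3.138, 0.0, 1.533]
contact_force: [0.7, 0.1, -2.4]
grip_width: 47.5
finger_force: 30.0
```

send_rows:
  offset:
    - [0,0,0.05]
    - [0,0,0.09]
    - [0,0,0.11]
    - [0,0,0.11]
  delta_rot:
    - [0,0,0]
    - [0,0,0]
    - [0,0,0]
    - [0,0,0]

```text
time: 21.85
tool_pos: [644.0, 76.1, 66.7]
tcp_rot: [3.141, -0.0, 1.533]
contact_force: [-0.1, -0.1, -3.6]
grip_width: 47.9
finger_force: 30.0
```

send_rows:
  offset:
    - [0,0,0.01]
    - [0,0,0.01]
  delta_rot:
    - [0,0,0]
    - [0,0,0]

```text
time: 22.1
tool_pos: [644.2, 76.0, 65.8]
tcp_rot: [3.141, -0.0, 1.533]
contact_force: [-1.0, -0.2, 0.7]
grip_width: 47.5
finger_force: 30.0
```

send_rows:
  offset:
    - [0,0,0]
    - [0,0,0]
    - [0,0,0]
    - [0,0,0]
    - [0,0,-0.2]
    - [0,0,-0.5]
    - [0,0,-0.9]
    - [0,0,-1]
  delta_rot:
    - [0,0,0]
    - [0,0,0]
    - [0,0,0]
    - [0,0,0]
    - [0,0,0]
    - [0,0,0]
    - [0,0,0]
    - [0,0,0]
  grip: 1

```text
time: 23.1
tool_pos: [645.5, 76.1, 189.2]
tcp_rot: [3.135, -0.0, 1.533]
contact_force: [0.2, -0.4, 0.5]
grip_width: 91.8
finger_force: 0.0
```

send_rows:
  offset:
    - [0.4,-0.4,-0.1]
    - [0.8,-0.7,-0.2]
    - [0.98,-0.85,-0.2]
    - [0.98,-0.85,-0.2]
  delta_rot:
    - [0,0,0]
    - [0,0,0]
    - [0,0,0]
    - [0,0,0]

```text
time: 23.6
tool_pos: [544.8, 199.3, 209.1]
tcp_rot: [-3.141, -0.0, 1.537]
contact_force: [0.6, 0.2, 0.4]
grip_width: 91.9
finger_force: 0.0
```

send_rows:
  offset:
    - [0.4,-0.4,0]
    - [0.8,-0.7,0]
    - [0.98,-0.85,0]
    - [0.98,-0.85,0]
  delta_rot:
    - [0,0,0]
    - [0,0,0]
    - [0,0,0]
    - [0,0,0]

```text
time: 24.1
tool_pos: [448.2, 319.6, 208.7]
tcp_rot: [-3.141, 0.001, 1.536]
contact_force: [0.5, 0.5, -0.3]
grip_width: 91.8
finger_force: 0.0
```

```bash
python3 - <<'E'
from h import *
eyes('wrist');eyes('side',40)
go(429.5,371,98)
E
```

```text
wrist 0.85 [193. 180. 248. 234.] rgb [ 75. 117.  63.] {'wide': ([336.0, 302.3], np.float64(0.66)), 'slim': ([327.4, 303.7], np.float64(0.97))}
wrist 0.78 [275. 115. 329. 179.] rgb [74. 73. 59.] {'wide': ([431.3, 372.3], np.float64(0.95)), 'slim': ([425.6, 373.7], np.float64(0.64))}
wrist 0.64 [320. 311. 358. 337.] rgb [126.  56.  48.] {'wide': ([470.0, 114.9], np.float64(0.33)), 'slim': ([469.5, 144.5], np.float64(0.47))}
side 0.86 [239. 150. 259. 176.] rgb [45. 74. 45.] {'wide': ([324.0, 266.1], np.float64(0.65)), 'slim': ([322.9, 262.1], np.float64(0.9))}
side 0.85 [296. 173. 310. 192.] rgb [81. 27. 27.] {'wide': ([457.3, 118.9], np.float64(0.51)), 'slim': ([454.3, 113.4], np.float64(0.71))}
side 0.72 [356. 163. 375. 186.] rgb [34. 33. 32.] {'wide': ([642.1, 83.1], np.float64(0.52)), 'slim': ([642.0, 77.8], np.float64(0.75))}
side 0.62 [265. 131. 284. 154.] rgb [34. 33. 30.] {'wide': ([420.4, 329.4], np.float64(0.85)), 'slim': ([423.2, 330.4], np.float64(0.87))}
side 0.62 [362. 178. 382. 204.] rgb [42. 40. 36.] {'wide': ([639.4, 12.1], np.float64(0.73)), 'slim': ([638.1, 9.6], np.float64(0.95))}
side 0.46 [399. 178. 420. 199.] rgb [128. 117.  93.] {'wide': ([753.0, -10.0], np.float64(0.49)), 'slim': ([739.3, -27.9], np.float64(0.62))}
off [ 0.439 -0.188  0.924]
```

send_rows:
  offset:
    - [0.3,-0.184,0.2]
    - [0.44,-0.184,0.5]
    - [0.44,-0.184,0.8]
    - [0.44,-0.184,0.92]
    - [0.44,-0.184,0.92]
  delta_rot:
    - [0,0,0]
    - [0,0,0]
    - [0,0,0]
    - [0,0,0]
    - [0,0,0]

```text
time: 24.92
tool_pos: [429.3, 371.5, 98.4]
tcp_rot: [-3.14, 0.001, 1.532]
contact_force: [-0.2, -0.1, 0.8]
grip_width: 91.9
finger_force: 0.0
```

send_rows:
  offset:
    - [0,0,0.25]
    - [0,0,0.5]
    - [0,0,0.605]
    - [0,0,0.605]
    - [0,0,0.605]
  delta_rot:
    - [0,0,0]
    - [0,0,0]
    - [0,0,0]
    - [0,0,0]
    - [0,0,0]

```text
time: 25.55
tool_pos: [429.9, 372.9, 27.8]
tcp_rot: [3.139, -0.002, 1.533]
contact_force: [-0.1, 1.1, 0.1]
grip_width: 92.0
finger_force: 0.0
```

send_rows:
  offset:
    - [0,0,0]
    - [0,0,0]
    - [0,0,0]
    - [0,0,0]
    - [0,0,0]
    - [0,0,0]
  delta_rot:
    - [0,0,0]
    - [0,0,0]
    - [0,0,0]
    - [0,0,0]
    - [0,0,0]
    - [0,0,0]
  grip: 0.0

```text
time: 26.3
tool_pos: [429.4, 372.5, 26.6]
tcp_rot: [3.141, -0.001, 1.533]
contact_force: [2.3, 0.4, 2.9]
grip_width: 61.7
finger_force: 30.0
```

send_rows:
  offset:
    - [0,0,-0.3]
    - [0,0,-0.6]
    - [0,0,-1.0]
    - [-0.2,0.5,-1]
    - [-0.4,0.95,-1]
    - [-0.4,0.95,-1]
  delta_rot:
    - [0,0,0]
    - [0,0,0]
    - [0,0,0]
    - [0,0,0]
    - [0,0,0]
    - [0,0,0]

```text
time: 27.05
tool_pos: [543.7, 317.2, 144.7]
tcp_rot: [-3.141, 0.001, 1.528]
contact_force: [-1.9, -0.0, -3.5]
grip_width: 61.6
finger_force: 30.0
```

send_rows:
  offset:
    - [-0.1,0.4,0]
    - [-0.5,0.7,0]
    - [-0.97,0.92,0]
    - [-0.97,0.92,0.1]
    - [-0.97,0.92,0.4]
    - [-0.97,0.92,0.54]
    - [-0.97,0.92,0.54]
  delta_rot:
    - [0,0,0]
    - [0,0,0]
    - [0,0,0]
    - [0,0,0]
    - [0,0,0]
    - [0,0,0]
    - [0,0,0]

```text
time: 27.92
tool_pos: [645.1, 200.5, 79.5]
tcp_rot: [-3.137, 0.001, 1.534]
contact_force: [0.2, 0.5, -2.7]
grip_width: 61.7
finger_force: 30.0
```

send_rows:
  offset:
    - [0,0,0.05]
    - [0,0,0.08]
    - [0,0,0.1]
    - [0,0,0.1]
  delta_rot:
    - [0,0,0]
    - [0,0,0]
    - [0,0,0]
    - [0,0,0]

```text
time: 28.42
tool_pos: [647.0, 199.6, 69.6]
tcp_rot: [3.141, 0.0, 1.533]
contact_force: [-1.4, -0.2, -3.9]
grip_width: 61.7
finger_force: 30.0
```

send_rows:
  offset:
    - [0,0,0.01]
    - [0,0,0.01]
  delta_rot:
    - [0,0,0]
    - [0,0,0]

```text
time: 28.68
tool_pos: [647.0, 199.6, 68.3]
tcp_rot: [3.141, 0.0, 1.533]
contact_force: [-0.7, -0.7, -4.1]
grip_width: 61.8
finger_force: 30.0
```

send_rows:
  offset:
    - [0,0,0.01]
    - [0,0,0.015]
    - [0,0,0.015]
  delta_rot:
    - [0,0,0]
    - [0,0,0]
    - [0,0,0]

```text
time: 29.05
tool_pos: [646.9, 199.6, 66.7]
tcp_rot: [3.142, 0.0, 1.533]
contact_force: [-0.5, -0.8, -3.3]
grip_width: 61.4
finger_force: 30.0
```

send_rows:
  offset:
    - [0,0,0.008]
    - [0,0,0.008]
  delta_rot:
    - [0,0,0]
    - [0,0,0]

```text
time: 29.3
tool_pos: [647.0, 199.6, 66.6]
tcp_rot: [3.141, -0.0, 1.533]
contact_force: [-3.2, -0.7, 6.3]
grip_width: 61.9
finger_force: 30.0
```

send_rows:
  offset:
    - [0,0,0]
    - [0,0,0]
    - [0,0,0]
    - [0,0,0]
    - [0,0,-0.2]
    - [0,0,-0.5]
    - [0,0,-0.9]
    - [0,0,-1]
  delta_rot:
    - [0,0,0]
    - [0,0,0]
    - [0,0,0]
    - [0,0,0]
    - [0,0,0]
    - [0,0,0]
    - [0,0,0]
    - [0,0,0]
  grip: 1

```text
time: 30.3
tool_pos: [648.5, 200.0, 189.6]
tcp_rot: [3.135, -0.002, 1.533]
contact_force: [0.0, 0.3, 0.5]
grip_width: 91.4
finger_force: 0.0
```

send_rows:
  offset:
    - [-0.3,-0.3,0]
    - [-0.6,-0.6,0]
    - [-0.6,-0.72,0]
    - [-0.6,-0.72,0]
  delta_rot:
    - [0,0,0]
    - [0,0,0]
    - [0,0,0]
    - [0,0,0]

```text
time: 30.8
tool_pos: [557.1, 130.7, 185.3]
tcp_rot: [-3.141, 0.0, 1.533]
contact_force: [0.3, 0.1, 0.6]
grip_width: 91.8
finger_force: 0.0
```

```bash
python3 - <<'E'
from h import *
im,c=eyes('scene',40); save(im[100:380,160:500],'s3.png')
go(560.5,130,92)
E
```

```text
scene 0.94 [279. 237. 295. 259.] rgb [27. 26. 25.] {'wide': ([645.3, 82.4], np.float64(0.53)), 'slim': ([642.7, 74.1], np.float64(0.76))}
scene 0.91 [300. 259. 321. 288.] rgb [30. 28. 26.] {'wide': ([644.7, 197.7], np.float64(0.89)), 'slim': ([645.3, 193.9], np.float64(0.8))}
scene 0.87 [342. 231. 355. 256.] rgb [97. 24. 21.] {'wide': ([499.9, 167.8], np.float64(0.54)), 'slim': ([495.3, 173.7], np.float64(0.77))}
scene 0.65 [266. 220. 289. 242.] rgb [37. 34. 30.] {'wide': ([640.3, 10.5], np.float64(0.63)), 'slim': ([635.3, 6.8], np.float64(0.85))}
scene 0.65 [408. 245. 430. 268.] rgb [33. 70. 34.] {'wide': ([363.8, 321.1], np.float64(0.59)), 'slim': ([350.1, 318.6], np.float64(0.85))}
scene 0.62 [271. 156. 314. 185.] rgb [62. 49. 34.] {'wide': ([470.6, -242.5], np.float64(0.54)), 'slim': ([475.7, -243.8], np.float64(0.57))}
scene 0.62 [396. 304. 431. 349.] rgb [100.  94.  85.] {'wide': ([543.2, 468.7], np.float64(0.74)), 'slim': ([549.5, 471.7], np.float64(0.53))}
off [-0.009  0.018  0.778]
```

View pics/s3.png

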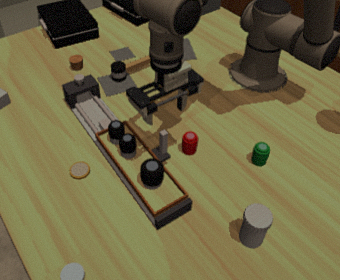

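The crop shows all three black eyepieces upright in the tray, at crop positions (116,130), (127,143) and (152,172). The carriage is at its loading stop, and the red and green look-alikes are untouched.

send_rows:
  offset:
    - [0,0.018,0.2]
    - [-0.005,0.018,0.5]
    - [-0.005,0.018,0.7]
    - [-0.005,0.018,0.775]
    - [-0.005,0.018,0.775]
    - [-0.005,0.018,0.775]
  delta_rot:
    - [0,0,0]
    - [0,0,0]
    - [0,0,0]
    - [0,0,0]
    - [0,0,0]
    - [0,0,0]

```text
time: 31.65
tool_pos: [560.9, 130.4, 93.6]
tcp_rot: [3.14, -0.0, 1.533]
contact_force: [0.4, 0.4, -0.2]
grip_width: 92.0
finger_force: 0.0
```

send_rows:
  offset:
    - [0,0,0]
    - [0,0,0]
    - [0,0,0]
    - [0,0,0]
    - [0,0,0]
    - [0,0,0]
    - [0,0,0]
    - [0,0,0]
  delta_rot:
    - [0,0,0]
    - [0,0,0]
    - [0,0,0]
    - [0,0,0]
    - [0,0,0]
    - [0,0,0]
    - [0,0,0]
    - [0,0,0]
  grip: 0

```text
time: 32.65
tool_pos: [560.4, 130.3, 92.6]
tcp_rot: [3.141, -0.0, 1.533]
contact_force: [-0.3, -0.5, 2.3]
grip_width: 17.8
finger_force: 30.0
```

send_rows:
  offset:
    - [-0.03,0,0]
    - [-0.08,0,0]
    - [-0.13,0,0]
    - [-0.19,-0.001,0]
    - [-0.25,-0.002,0]
    - [-0.31,-0.002,0]
    - [-0.37,-0.003,0]
    - [-0.42,-0.003,0]
  delta_rot:
    - [0,0,0]
    - [0,0,0]
    - [0,0,0]
    - [0,0,0]
    - [0,0,0]
    - [0,0,0]
    - [0,0,0]
    - [0,0,0]

```text
time: 33.65
tool_pos: [557.9, 79.3, 92.6]
tcp_rot: [3.141, -0.0, 1.533]
contact_force: [3.7, 2.9, -2.9]
grip_width: 17.4
finger_force: 30.0
```

send_rows:
  offset:
    - [-0.05,0,0]
    - [-0.11,-0.001,0]
    - [-0.17,-0.001,0]
    - [-0.23,-0.002,0]
    - [-0.29,-0.002,0]
    - [-0.35,-0.003,0]
    - [-0.41,-0.003,0]
    - [-0.46,-0.004,0]
  delta_rot:
    - [0,0,0]
    - [0,0,0]
    - [0,0,0]
    - [0,0,0]
    - [0,0,0]
    - [0,0,0]
    - [0,0,0]
    - [0,0,0]

```text
time: 34.65
tool_pos: [555.3, 24.3, 92.6]
tcp_rot: [3.141, -0.0, 1.533]
contact_force: [4.1, 3.2, -2.9]
grip_width: 17.5
finger_force: 30.0
```

send_rows:
  offset:
    - [-0.04,0.002,0]
    - [-0.1,0.003,0]
    - [-0.16,0.004,0]
    - [-0.22,0.005,0]
    - [-0.28,0.005,0]
    - [-0.34,0.006,0]
    - [-0.4,0.006,0]
    - [-0.45,0.006,0]
  delta_rot:
    - [0,0,0]
    - [0,0,0]
    - [0,0,0]
    - [0,0,0]
    - [0,0,0]
    - [0,0,0]
    - [0,0,0]
    - [0,0,0]

```text
time: 35.65
tool_pos: [552.7, -29.6, 92.6]
tcp_rot: [-3.139, -0.0, 1.533]
contact_force: [-5.1, 3.2, 3.2]
grip_width: 17.7
finger_force: 30.0
```

send_rows:
  offset:
    - [-0.03,0,0]
    - [-0.06,0,0]
    - [-0.09,0,0]
    - [-0.11,0,0]
    - [-0.13,0,0]
    - [-0.13,0,0]
  delta_rot:
    - [0,0,0]
    - [0,0,0]
    - [0,0,0]
    - [0,0,0]
    - [0,0,0]
    - [0,0,0]

```text
time: 36.4
tool_pos: [551.9, -45.4, 92.6]
tcp_rot: [-3.139, 0.0, 1.533]
contact_force: [-5.6, 1.5, 3.7]
grip_width: 17.8
finger_force: 30.0
```

send_rows:
  offset:
    - [-0.02,0,0]
    - [-0.03,0,0]
    - [-0.04,0,0]
    - [-0.05,0,0]
    - [-0.05,0,0]
  delta_rot:
    - [0,0,0]
    - [0,0,0]
    - [0,0,0]
    - [0,0,0]
    - [0,0,0]

```text
time: 37.02
tool_pos: [551.7, -49.6, 92.6]
tcp_rot: [-3.139, -0.002, 1.533]
contact_force: [-5.4, 9.1, 4.5]
grip_width: 17.9
finger_force: 30.0
```

send_rows:
  offset:
    - [-0.01,0,0]
    - [-0.02,0,0]
    - [-0.02,0,0]
  delta_rot:
    - [0,0,0]
    - [0,0,0]
    - [0,0,0]

```text
time: 37.4
tool_pos: [551.7, -49.7, 92.5]
tcp_rot: [-3.139, -0.006, 1.533]
contact_force: [-3.7, 20.2, 5.5]
grip_width: 18.1
finger_force: 30.0
```

send_rows:
  offset:
    - [0,0,0]
    - [0,0,0]
    - [0,0,0]
    - [0,0,0]
    - [0,0,-0.3]
    - [0,0,-0.7]
    - [0,0,-1]
    - [0,0,-1]
  delta_rot:
    - [0,0,0]
    - [0,0,0]
    - [0,0,0]
    - [0,0,0]
    - [0,0,0]
    - [0,0,0]
    - [0,0,0]
    - [0,0,0]
  grip: 1

```text
time: 38.4
tool_pos: [554.5, -53.8, 215.8]
tcp_rot: [3.135, 0.001, 1.533]
contact_force: [-0.7, 0.8, -0.8]
grip_width: 90.7
finger_force: 0.0
```

```bash
python3 - <<'E'
from h import *
im,c=shot('side'); save(np.vstack([cv2.resize(im[220:400,200:460],None,fx=3,fy=3,interpolation=cv2.INTER_CUBIC)]),'s4.png')
for k,z in [('mallet',3),('mallet_grip',33),('mat_top',3),('peg_top',108)]:
    for d in finder.pinpoint(k,'side'):
        if d['confidence']>.25: print(k,round(d['confidence'],2),np.round(d['uv'],1),np.round(onz(c,d['uv'],z),0)[:2])
E
```

```text
mallet 0.58 [354.1 306.1] [ 454. -288.]
mat_top 0.82 [358.1 299. ] [ 472. -274.]
mat_top 0.73 [340.5 367.1] [ 360. -422.]
mat_top 0.6 [248.8 360.3] [ 159. -326.]
peg_top 0.69 [411.7 255.3] [ 622. -260.]
peg_top 0.68 [385.7 223.8] [ 605. -145.]
peg_top 0.64 [341.2 260.8] [ 449. -208.]
```

View pics/s4.png

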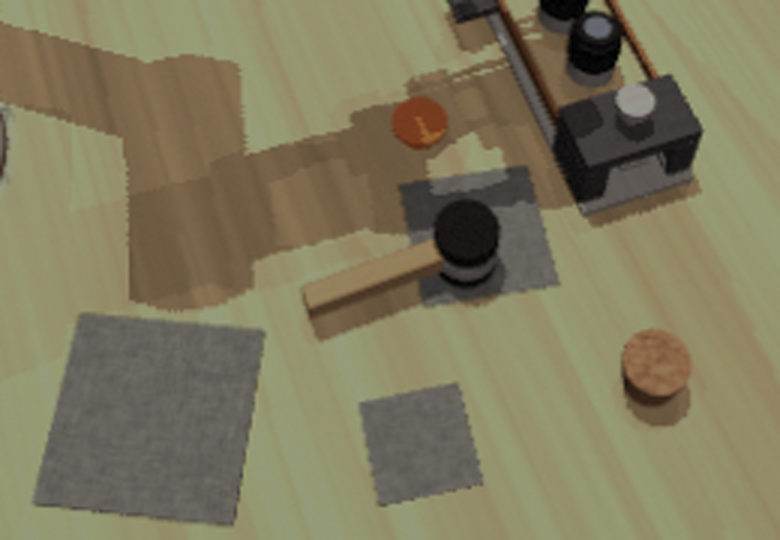

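Crop: the carriage touches the catch block, with the peg up at (635,103). The mallet stands on the middle mat with its head top at (467,230) and handle end near (308,292). Mat corners are at (400,185), (530,167), (558,285), (425,305).

```bash
python3 - <<'E'
from h import *
c=optics.get_calibration('side')
f=lambda u,v,z:onz(c,(200+u/3,220+v/3),z)[:2]
m=[f(*p,3) for p in [(400,185),(530,167),(558,285),(425,305)]]
print(np.round(m),np.round(np.mean(m,0),1),[round(float(np.linalg.norm(m[i]-m[i-1]))) for i in range(4)])
h=f(467,230,63); e=f(310,288,46); print('head',h,'end',e,np.linalg.norm(h-e),np.arctan2(*(h-e)[::-1]))
print('peg',f(635,101,108))
_,c2=shot('scene')
for d in finder.pinpoint('peg_top','scene'): print('peg scene',d['confidence'],onz(c2,d['uv'],108))
E
```

```text
[[ 430. -201.]
 [ 547. -228.]
 [ 520. -342.]
 [ 407. -316.]] [ 476. -272.] [117, 120, 117, 116]
head [ 453.94316857 -292.23952946] end [ 316.81616523 -285.0370143 ] 137.31602699135397 -0.05247618970567134
peg [ 624.41727663 -255.20166695]
peg scene 0.67 [ 615.50328793 -256.81498763  108.        ]
```

send_rows:
  offset:
    - [-0.4,-0.3,0]
    - [-0.8,-0.5,0]
    - [-1,-0.65,0]
  delta_rot:
    - [0,0,0]
    - [0,0,0]
    - [0,0,0]

```text
time: 39.12
tool_pos: [469.2, -171.9, 212.0]
tcp_rot: [-3.141, -0.0, 1.532]
contact_force: [0.4, 0.2, 0.6]
grip_width: 92.0
finger_force: 0.0
```

send_rows:
  offset:
    - [-0.3,-0.2,0]
    - [-0.6,-0.4,0]
    - [-0.9,-0.6,0]
    - [-1,-0.65,0]
    - [-1,-0.65,0]
    - [-1,-0.65,0]
    - [-1,-0.65,0]
    - [-1,-0.65,0]
  delta_rot:
    - [0,0,0.029]
    - [0,0,0.058]
    - [0,0,0.087]
    - [0,0,0.116]
    - [0,0,0.145]
    - [0,0,0.174]
    - [0,0,0.203]
    - [0,0,0.232]

```text
time: 40.12
tool_pos: [387.9, -287.0, 212.0]
tcp_rot: [-3.141, 0.001, 0.069]
contact_force: [-1.3, -0.2, 0.0]
grip_width: 92.2
finger_force: 0.0
```

send_rows:
  offset:
    - [0,0,0]
    - [0,0,0]
  delta_rot:
    - [0,0,0.02]
    - [0,0,0.02]

```text
time: 40.38
tool_pos: [387.9, -287.0, 212.1]
tcp_rot: [-3.141, 0.001, -0.049]
contact_force: [-0.3, -1.0, -0.1]
grip_width: 92.2
finger_force: 0.0
```

```bash
python3 - <<'E'
from h import *
o=get_obs();print(o['tool_pos'],o['tcp_rot'],o['joint_positions'][5])
im,c=shot('wrist');save(im,'w5.png')
for k,z in [('mallet',3),('mallet_grip',33),('mat_top',3)]:
    for d in finder.pinpoint(k,'wrist'):
        if d['confidence']>.25: print(k,round(d['confidence'],2),np.round(d['uv'],1),np.round(onz(c,d['uv'],z),0)[:2])
import pickle;pickle.dump(c,open('c5.pkl','wb'))
E
```

```text
[ 387.91194526 -287.04390263  212.10837344] [-3.14097928e+00  6.34323211e-04 -4.90579341e-02] 0.8237930045799323
mallet 0.64 [319.6 123.6] [ 459. -289.]
mallet_grip 0.72 [324.9 185.2] [ 389. -292.]
mat_top 0.89 [300.5 113.6] [ 472. -266.]
mat_top 0.86 [349.8 321.9] [ 165. -321.]
mat_top 0.55 [420.8 197. ] [ 360. -418.]
mat_top 0.38 [320.8 186.3] [ 381. -286.]
```

View pics/w5.png

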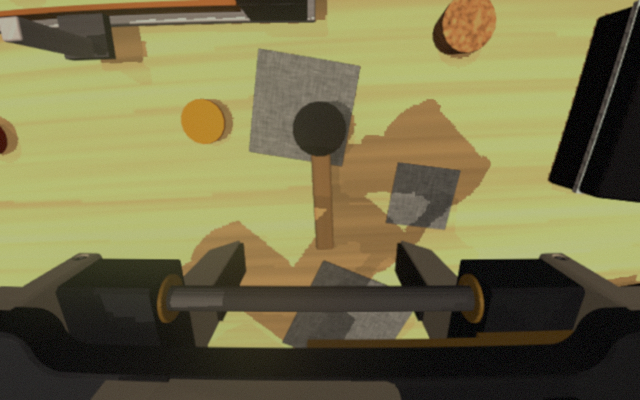

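Wrist view: mallet head top at (319,129), handle running straight to (325,248). The middle mat's corners are (260,50), (360,67), (342,165), (250,151).

```bash
python3 - <<'E'
from h import *
import pickle;c=pickle.load(open('c5.pkl','rb'))
h=onz(c,(319.3,129),63);e=onz(c,(325,247),46);j=onz(c,(321,160),46);print(h,e,j,np.linalg.norm((h-e)[:2]),np.arctan2((h-e)[1],(h-e)[0]),np.arctan2((j-e)[1],(j-e)[0]))
m=[onz(c,u,3)[:2] for u in [(260,50),(360,67),(342,165),(250,151)]];print(np.round(m),np.mean(m,0),np.arctan2(*(m[0]-m[3])[::-1]),np.arctan2(*(m[1]-m[2])[::-1]))
psi=np.arctan2((h-e)[1],(h-e)[0]); g=h[:2]-58*np.array([np.cos(psi),np.sin(psi)]); print(g); go(g[0],g[1],90); go(g[0],g[1],14,psi)
E
```

```text
[ 455.81972114 -288.33505117   63.        ] [ 314.39386542 -288.37921454   46.        ] [ 421.3124047  -288.50166036   46.        ] 141.4258626124881 0.00031227220893782954 -0.001145224853638184
[[ 544. -224.]
 [ 521. -339.]
 [ 407. -315.]
 [ 430. -200.]] [ 475.69822126 -269.40314197] -0.21343378148669295 -0.20778876116600833
[ 397.81972397 -288.35316296]
off [0.082 0.007 1.02 ]
off [0.082 0.007 1.653] rot [-0.      0.     -0.0078]
```

send_rows:
  offset:
    - [0.08,0.01,0.25]
    - [0.08,0.01,0.5]
    - [0.08,0.01,0.75]
    - [0.08,0.01,1.0]
    - [0.08,0.01,1.0]
  delta_rot:
    - [0,0,-0.006]
    - [0,0,-0.006]
    - [0,0,-0.006]
    - [0,0,-0.006]
    - [0,0,-0.006]

```text
time: 41.2
tool_pos: [396.5, -287.8, 90.9]
tcp_rot: [-3.138, 0.003, -0.012]
contact_force: [0.8, 0.1, 1.2]
grip_width: 92.0
finger_force: 0.0
```

send_rows:
  offset:
    - [0,0,0.2]
    - [0,0,0.4]
    - [0,0,0.55]
    - [0,0,0.63]
    - [0,0,0.65]
    - [0,0,0.65]
  delta_rot:
    - [0,0,0]
    - [0,0,0]
    - [0,0,0]
    - [0,0,0]
    - [0,0,0]
    - [0,0,0]

```text
time: 41.95
tool_pos: [398.0, -289.2, 15.3]
tcp_rot: [3.141, -0.001, -0.012]
contact_force: [-0.7, -0.2, 1.3]
grip_width: 91.6
finger_force: 0.0
```

send_rows:
  offset:
    - [0,0,0]
    - [0,0,0]
    - [0,0,0]
    - [0,0,0]
    - [0,0,0]
    - [0,0,0]
    - [0,0,0]
    - [0,0,0]
  delta_rot:
    - [0,0,0]
    - [0,0,0]
    - [0,0,0]
    - [0,0,0]
    - [0,0,0]
    - [0,0,0]
    - [0,0,0]
    - [0,0,0]
  grip: 0.0

```text
time: 42.95
tool_pos: [397.6, -288.8, 14.6]
tcp_rot: [-3.142, -0.0, -0.013]
contact_force: [-0.1, 0.2, -0.3]
grip_width: 21.9
finger_force: 30.0
```

send_rows:
  offset:
    - [0,0,-0.1]
    - [0,0,-0.25]
    - [0,0,-0.45]
    - [0,0,-0.65]
    - [0,0,-0.85]
    - [0,0,-1.0]
    - [0,0,-1.0]
  delta_rot:
    - [0,0,0]
    - [0,0,0]
    - [0,0,0]
    - [0,0,0]
    - [0,0,0]
    - [0,0,0]
    - [0,0,0]

```text
time: 43.82
tool_pos: [398.0, -289.2, 135.9]
tcp_rot: [3.14, -0.002, -0.013]
contact_force: [-0.2, 0.4, -5.0]
grip_width: 21.6
finger_force: 30.0
```

send_rows:
  offset:
    - [0.1,0,-0.08]
    - [0.25,-0.1,-0.1]
    - [0.45,-0.2,-0.1]
    - [0.65,-0.3,-0.1]
    - [0.85,-0.305,-0.1]
    - [1.0,-0.305,-0.1]
    - [1.0,-0.305,-0.1]
  delta_rot:
    - [0,0,0]
    - [0,0,0]
    - [0,0,0]
    - [0,0,0]
    - [0,0,0]
    - [0,0,0]
    - [0,0,0]

```text
time: 44.7
tool_pos: [518.1, -253.2, 145.1]
tcp_rot: [-3.14, 0.002, -0.011]
contact_force: [0.2, 1.1, -4.3]
grip_width: 22.1
finger_force: 30.0
```

send_rows:
  offset:
    - [0.1,0,0]
    - [0.2,0,0]
    - [0.3,0,0]
    - [0.4,0,0]
    - [0.4,0,0]
  delta_rot:
    - [0,0,0]
    - [0,0,0]
    - [0,0,0]
    - [0,0,0]
    - [0,0,0]

```text
time: 45.32
tool_pos: [566.8, -254.3, 146.4]
tcp_rot: [3.141, -0.0, -0.012]
contact_force: [0.5, -0.2, -4.2]
grip_width: 21.6
finger_force: 30.0
```

```bash
python3 - <<'E'
from h import *
im,c=shot('side'); im2,_=shot('scene'); im3,_=shot('wrist')
save(np.hstack([cv2.resize(im[180:330,330:480],(400,400),interpolation=2),cv2.resize(im2[110:230,180:300],(400,400),interpolation=2)]),'s6.png')
print(get_obs()['tool_pos'],get_obs()['grip_width'])
E
```

```text
[ 565.67653945 -254.24174008  146.39440538] 21.65264507985593
```

View pics/s6.png

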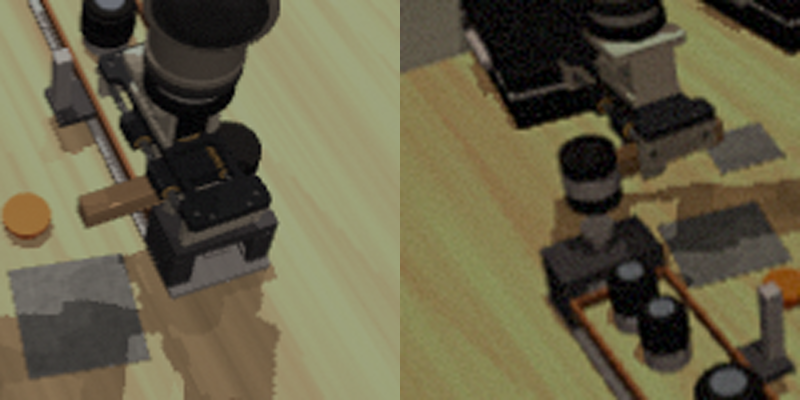

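The mallet head hangs level, straight above the peg.

send_rows:
  offset:
    - [0,0,0.08]
    - [0,0,0.16]
    - [0,0,0.2]
    - [0,0,0.2]
  delta_rot:
    - [0,0,0]
    - [0,0,0]
    - [0,0,0]
    - [0,0,0]

```text
time: 45.98
tool_pos: [565.7, -254.2, 121.8]
tcp_rot: [-3.141, 0.001, -0.013]
contact_force: [-0.6, -0.1, -3.6]
grip_width: 21.8
finger_force: 30.0
```

send_rows:
  offset:
    - [0,0,0.03]
    - [0,0,0.06]
    - [0,0,0.06]
  delta_rot:
    - [0,0,0]
    - [0,0,0]
    - [0,0,0]

```text
time: 46.35
tool_pos: [566.4, -254.6, 116.2]
tcp_rot: [3.141, -0.001, -0.013]
contact_force: [-2.5, 0.6, 3.0]
grip_width: 22.0
finger_force: 30.0
```

send_rows:
  offset:
    - [0,0,0.04]
    - [0,0,0.07]
    - [0,0,0.1]
    - [0,0,0.1]
  delta_rot:
    - [0,0,0]
    - [0,0,0]
    - [0,0,0]
    - [0,0,0]

```text
time: 46.85
tool_pos: [566.0, -254.6, 104.4]
tcp_rot: [3.141, -0.001, -0.012]
contact_force: [-5.2, 0.3, 6.8]
grip_width: 21.5
finger_force: 30.0
```

send_rows:
  offset:
    - [0,0,0.02]
    - [0,0,0.03]
    - [0,0,0.03]
  delta_rot:
    - [0,0,0]
    - [0,0,0]
    - [0,0,0]

```text
time: 47.22
tool_pos: [565.0, -254.6, 101.3]
tcp_rot: [3.141, 0.001, -0.012]
contact_force: [-9.6, 1.9, 11.8]
grip_width: 21.9
finger_force: 30.0
```

send_rows:
  offset:
    - [0,0,0.02]
    - [0,0,0.03]
    - [0,0,0.03]
  delta_rot:
    - [0,0,0]
    - [0,0,0]
    - [0,0,0]

```text
time: 47.6
tool_pos: [564.4, -254.6, 97.5]
tcp_rot: [3.141, 0.003, -0.013]
contact_force: [-12.5, 1.4, 12.0]
grip_width: 21.7
finger_force: 30.0
```

```bash
python3 - <<'E'
from h import *
im,c=shot('side'); im2,_=shot('scene')
save(np.hstack([cv2.resize(im[180:330,330:480],(400,400),interpolation=2),cv2.resize(im2[130:230,200:300],(400,400),interpolation=2)]),'s7.png')
E
```

```text
(no output)
```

View pics/s7.png

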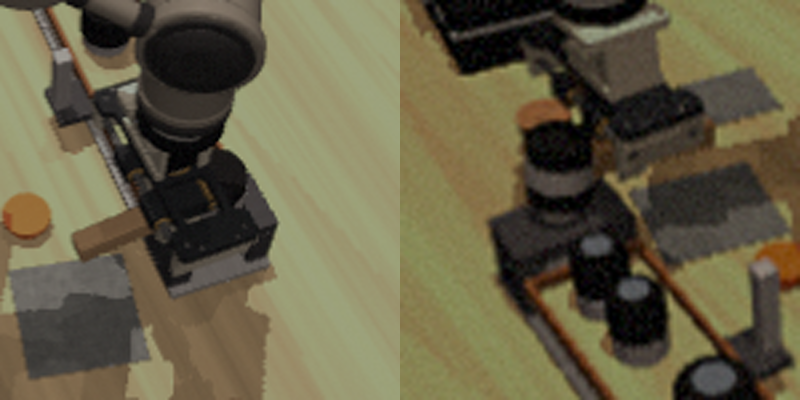

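Both views show the head down on the catch block and the peg hidden under it. I'll lift and inspect.

send_rows:
  offset:
    - [0,0,-0.1]
    - [0,0,-0.25]
    - [0,0,-0.45]
    - [0,0,-0.55]
    - [-0.2,0,-0.55]
    - [-0.5,0,-0.55]
    - [-0.8,0,-0.55]
    - [-0.8,0,-0.55]
  delta_rot:
    - [0,0,0]
    - [0,0,0]
    - [0,0,0]
    - [0,0,0]
    - [0,0,0]
    - [0,0,0]
    - [0,0,0]
    - [0,0,0]

```text
time: 48.7
tool_pos: [468.0, -252.8, 161.9]
tcp_rot: [-3.141, 0.002, -0.014]
contact_force: [0.6, -0.6, -3.5]
grip_width: 21.9
finger_force: 30.0
```

```bash
python3 - <<'E'
from h import *
im,c=shot('side'); im2,c2=shot('scene')
save(np.hstack([cv2.resize(im[180:330,330:480],(400,400),interpolation=2),cv2.resize(im2[130:230,200:300],(400,400),interpolation=2)]),'s8.png')
print(get_obs()['tool_pos'])
for z in (108,94): print(z,proj(c,(624,-255,z)),proj(c2,(624,-255,z)))
E
```

```text
[ 470.50000342 -253.39854023  162.31855938]
108 [411.48442508 253.6566485 ] [238.07493384 176.36823371]
94 [410.73049951 256.59862176] [238.64019241 179.65871647]
```

View pics/s8.png

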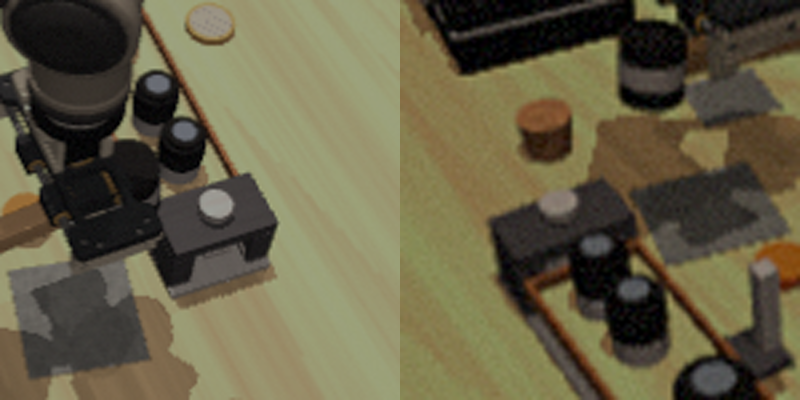

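The peg top now sits at (411,257) side and (239.5,180.7) scene, which matches fully down (94 mm). The final push reached about 16 N, so it bottomed. Returning the mallet.

send_rows:
  offset:
    - [-0.2,0.07,0.1]
    - [-0.4,0.148,0.25]
    - [-0.436,0.148,0.45]
    - [-0.436,0.148,0.65]
    - [-0.436,0.148,0.85]
    - [-0.436,0.148,0.95]
    - [-0.436,0.148,0.95]
  delta_rot:
    - [0,0,0]
    - [0,-0.006,0]
    - [0,-0.012,0]
    - [0,-0.012,0]
    - [0,-0.012,0]
    - [0,-0.012,0]
    - [0,-0.012,0]

```text
time: 49.68
tool_pos: [417.8, -270.1, 47.5]
tcp_rot: [-3.141, 0.076, -0.012]
contact_force: [-0.1, 0.1, -4.3]
grip_width: 21.5
finger_force: 30.0
```

```bash
python3 - <<'E'
from h import *
im,c=shot('side'); im2,c2=shot('scene')
save(np.hstack([cv2.resize(im[230:350,300:420],(400,400),interpolation=2),cv2.resize(im2[120:220,240:340],(400,400),interpolation=2)]),'s9.png')
o=get_obs();print(o['tool_pos'],o['tcp_rot'],o['contact_force'])
E
```

```text
[ 418.28528473 -270.65544457   48.75066127] [ 3.14069832  0.07416618 -0.01240611] [-0.10454963 -0.74010384 -3.67497107]
```

View pics/s9.png

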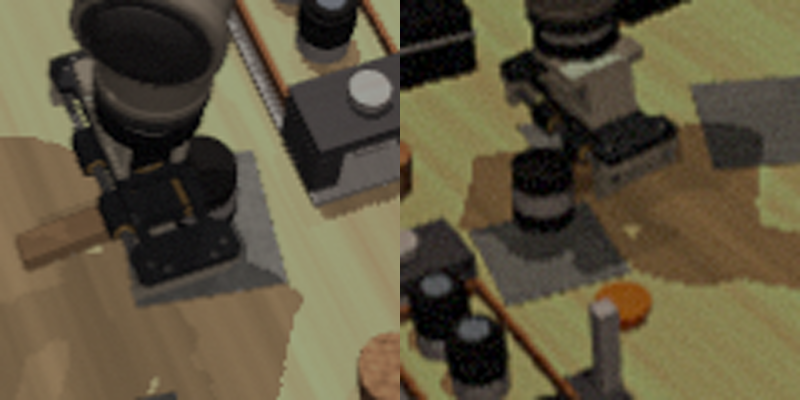

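The head hangs over the mat, close to level.

send_rows:
  offset:
    - [0,0,0.05]
    - [0,0,0.1]
    - [0,0,0.16]
    - [0,0,0.2]
    - [0,0,0.2]
  delta_rot:
    - [0,0,0]
    - [0,0,0]
    - [0,0,0]
    - [0,0,0]
    - [0,0,0]

```text
time: 50.4
tool_pos: [415.4, -270.0, 23.7]
tcp_rot: [-3.141, 0.076, -0.013]
contact_force: [0.3, 0.0, -3.0]
grip_width: 21.9
finger_force: 30.0
```

send_rows:
  offset:
    - [0,0,0.02]
    - [0,0,0.03]
    - [0,0,0.03]
  delta_rot:
    - [0,0,0]
    - [0,0,0]
    - [0,0,0]

```text
time: 50.78
tool_pos: [415.4, -270.2, 20.6]
tcp_rot: [3.142, 0.075, -0.013]
contact_force: [-0.2, -0.1, -4.2]
grip_width: 21.7
finger_force: 30.0
```

send_rows:
  offset:
    - [0,0,0.02]
    - [0,0,0.02]
    - [0,0,0.02]
  delta_rot:
    - [0,0,0]
    - [0,0,0]
    - [0,0,0]

```text
time: 51.15
tool_pos: [415.3, -270.2, 18.3]
tcp_rot: [3.142, 0.075, -0.013]
contact_force: [0.3, -0.4, -3.8]
grip_width: 21.7
finger_force: 30.0
```

send_rows:
  offset:
    - [0,0,0.015]
    - [0,0,0.015]
    - [0,0,0.015]
  delta_rot:
    - [0,0,0]
    - [0,0,0]
    - [0,0,0]

```text
time: 51.52
tool_pos: [415.1, -270.2, 16.5]
tcp_rot: [3.142, 0.075, -0.013]
contact_force: [0.2, -1.2, -3.4]
grip_width: 21.9
finger_force: 30.0
```

send_rows:
  offset:
    - [0,0,0.012]
    - [0,0,0.016]
    - [0,0,0.016]
  delta_rot:
    - [0,0,0]
    - [0,0,0]
    - [0,0,0]

```text
time: 51.9
tool_pos: [414.9, -270.2, 14.5]
tcp_rot: [-3.142, 0.075, -0.013]
contact_force: [-1.1, 1.3, -3.8]
grip_width: 21.6
finger_force: 30.0
```

send_rows:
  offset:
    - [0,0,0.012]
    - [0,0,0.016]
    - [0,0,0.016]
  delta_rot:
    - [0,0,0]
    - [0,0,0]
    - [0,0,0]

```text
time: 52.28
tool_pos: [414.8, -270.2, 12.6]
tcp_rot: [-3.142, 0.075, -0.013]
contact_force: [-0.3, -0.1, -4.7]
grip_width: 21.7
finger_force: 30.0
```

send_rows:
  offset:
    - [0,0,0.012]
    - [0,0,0.02]
    - [0,0,0.02]
  delta_rot:
    - [0,0,0]
    - [0,0,0]
    - [0,0,0]

```text
time: 52.65
tool_pos: [414.8, -270.4, 11.2]
tcp_rot: [3.141, 0.075, -0.013]
contact_force: [-2.4, 0.6, 6.5]
grip_width: 21.7
finger_force: 30.0
```

send_rows:
  offset:
    - [0,0,0]
    - [0,0,0]
    - [0,0,0]
    - [0,0,0]
    - [0,0,0]
    - [0,0,0]
    - [0,0,0]
    - [0,0,0]
  delta_rot:
    - [0,0,0]
    - [0,0,0]
    - [0,0,0]
    - [0,0,0]
    - [0,0,0]
    - [0,0,0]
    - [0,0,0]
    - [0,0,0]
  grip: 1

```text
time: 53.65
tool_pos: [414.7, -270.2, 10.2]
tcp_rot: [3.142, 0.075, -0.013]
contact_force: [-0.2, 0.8, -0.7]
grip_width: 91.2
finger_force: 0.0
```

send_rows:
  offset:
    - [0,0,-0.1]
    - [0,0,-0.3]
    - [0,0,-0.6]
    - [0,0,-1]
    - [-0.5,0,-1]
    - [-0.7,0,-1]
    - [-0.7,0,-1]
  delta_rot:
    - [0,0,0]
    - [0,0,0]
    - [0,0,0]
    - [0,0,0]
    - [0,0,0]
    - [0,0,0]
    - [0,0,0]

```text
time: 54.52
tool_pos: [339.1, -269.3, 137.4]
tcp_rot: [3.141, 0.074, -0.014]
contact_force: [-0.6, -0.2, -0.8]
grip_width: 91.8
finger_force: 0.0
```

```bash
python3 - <<'E'
from h import *
im,c=shot('side'); im2,c2=shot('scene')
save(np.vstack([np.hstack([cv2.resize(im[230:350,300:420],(400,400),interpolation=2),cv2.resize(im2[150:250,220:320],(400,400),interpolation=2)])]),'s10.png')
print(get_obs()['tool_pos'])
for n in ('side','scene'):
    cc={'side':c,'scene':c2}[n]
    for k,z in [('mallet',3),('mat_top',3),('canister',0),('moon_filter',0),('cork',0),('collimation_cap',0)]:
        for d in finder.pinpoint(k,n)[:3]:
            if d['confidence']>.4: print(n,k,round(d['confidence'],2),np.round(onz(cc,d['uv'],z),0)[:2])
eyes('side',40,.6)
E
```

```text
[ 340.68468079 -269.73486936  136.90437482]
side mallet 0.79 [ 472. -275.]
side mallet 0.6 [ 475. -264.]
side mat_top 0.73 [ 358. -414.]
side mat_top 0.67 [ 474. -271.]
side mat_top 0.61 [ 166. -321.]
side canister 0.91 [527. 462.]
side moon_filter 0.62 [780.  18.]
side cork 0.83 [ 551. -442.]
side collimation_cap 0.56 [ 468. -143.]
scene mallet 0.92 [ 488. -264.]
scene mat_top 0.9 [ 155. -324.]
scene mat_top 0.79 [ 469. -274.]
scene mat_top 0.51 [ 363. -410.]
scene canister 0.8 [523. 466.]
scene moon_filter 0.68 [778.  21.]
scene cork 0.5 [ 546. -455.]
scene collimation_cap 0.62 [ 547. -442.]
scene collimation_cap 0.53 [ 471. -145.]
side 0.84 [387. 226. 408. 250.] rgb [42. 40. 39.] {'wide': ([632.6, -163.5], np.float64(0.58)), 'slim': ([628.3, -170.9], np.float64(0.84))}
side 0.71 [358. 175. 380. 201.] rgb [40. 39. 37.] {'wide': ([635.4, 20.6], np.float64(0.93)), 'slim': ([634.9, 19.2], np.float64(0.77))}
side 0.6 [380. 206. 398. 231.] rgb [38. 37. 37.] {'wide': ([635.9, -105.3], np.float64(0.56)), 'slim': ([633.7, -105.5], np.float64(0.81))}
```

View pics/s10.png

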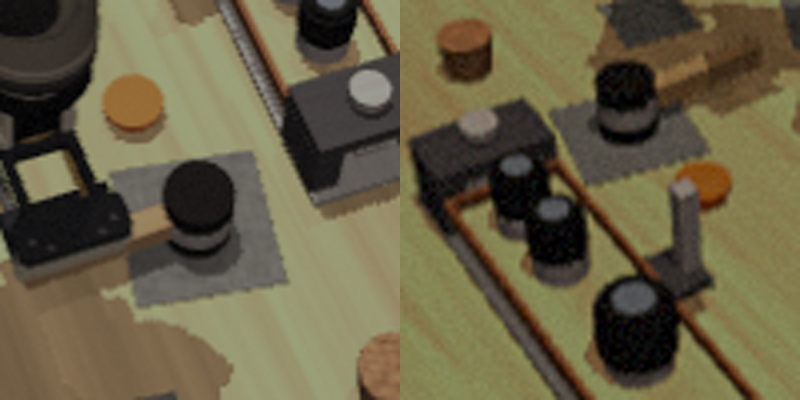

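The mallet stands flat near the mat's centre. The eyepieces are upright in the tray, the carriage is at the catch and the peg is down. Handing in.

```bash
python3 -c "
from h import *
print(ticket.close_job())"
```

```text
the job is handed in; nothing more can be done
None
```

I've handed the job in, and the final pictures show it done: the three eyepieces present stand upright in the tray, the carriage is against the catch block, the peg is down, and the mallet stands with its head wholly on its mat.

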